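Press the trim onto the cart wheel

TASK

The cart wheel lies flat on the bench with its silver five-spoke trim resting loosely on it. With a fingertip, turn the trim, never lifting it off, until the notch in its edge lines up with the yellow-capped tyre valve, then press the trim down until it is fully home and level on the wheel with the valve standing in the notch. Do not force the trim down onto the valve, and leave the tools, the can and the tin on the bench alone.

Things in the scene. Friction and masses are not known exactly. Their poses are not given: they have to be found in the camera images.
- wheel: cart wheel lying flat on the bench, fixed: black tyre 400 mm across, 100 mm high, round a red steel rim (flange 220 to 242 mm across, 89 mm high). Origin: wheel centre on the bench, z up, +x towards the valve. A hub in its centre keeps the trim centred within about 1 mm. Under the trim the red disc is 66 mm above the bench, with a step 74 mm high 66 to 75 mm from the centre
- valve: tyre valve, fixed in the wheel: upright, 13 mm thick, yellow cap on a black foot, 98 mm from the wheel centre, half hidden under the edge of the trim. Origin at its foot, 66 mm above the bench; its flat top is 96 mm above the bench. A yellow dot 16 mm across on the tyre's side, 155 mm from the wheel centre, is in line with it
- valve_tip (a point): the top of the yellow valve cap, 96 mm above the bench
- trim: loose silver plastic trim lying on the wheel, 190 mm across, 0.2 to 0.35 kg. Origin: its centre, level with the underside of its outer band (72 to 95 mm from the centre, 6 mm thick); z up, +x towards the notch. Origin 99 mm above the bench at first, 3 mm clear of the valve top; 88 mm when home. Five spokes 14 mm wide, 10 mm thick at 36, 108, 180, 252, 324 degrees from +x
- opening (a point): middle of one of the five through openings between the spokes, the one behind the notch, 52 mm from the trim's centre, level with its underside; the others follow every 72 degrees. Each reaches from 32 to 72 mm from the centre and is 51 mm wide at its middle. A fingertip let into one turns the trim by pushing a spoke sideways with a few N; it turns freely either way and stays where left
- notch (a point): the valve notch in the edge of the trim: 21 mm wide, open to the outside, cut in from the edge to 84 mm from the centre. The point lies in line with it, 98 mm from the trim's centre, 3 mm outside the edge, so that seen from above it meets valve_tip when the notch is in line; a black mark 8 by 10 mm on the band just inside the notch
- cap (a point): centre of the flat top (56 mm across) of the round cap, 64 mm across, in the middle of the trim; 115 mm above the bench at first, 104 mm when home. Pressed here the trim goes down level
- spring_ring (a joint): how far the spring ring hidden under the trim has been pressed into the rim: 0 with the trim standing proud, 0.011 (m) with it home. It grips by friction: it needs about 6 to 8 N of push on the trim and stays where it is left. Away from the notch the valve stops the trim from going home
- lube_can: grey spray can with a blue band, 56 mm across, 160 mm tall, standing on the bench; origin under its centre. To be left alone
- wrench: steel wrench 190 mm long lying flat on the bench. To be left alone
- mallet: black rubber-headed mallet 280 mm long lying on the bench. To be left alone
- nut_tin: open steel tin 80 mm across, 60 mm tall, standing on the bench; origin under its centre. To be left alone

How it is judged:
By the outcome, as a careful person would: the job done as asked, in the order asked, and still so for the second after the job is handed in, with the robot touching nothing.
It also fails if it takes over 64 s, if anything falls off the work surface, if the arm or the gripper's body presses on something with over 40 N, if the wrist force passes 120 N, or if a joint passes its speed limit or range.

ROBOT

A 6-joint arm with a two-finger parallel gripper is mounted at the origin on the work surface. World frame = base frame: x ahead of the robot, y to its left, z up, the work surface at z = 0. Lengths are in m, angles in rad, forces in N, time in s.
With the tool pointing down it reaches from about 0.3 to 0.875 m from the base axis. Payload 4.2 kg.
Tool frame: the origin (TCP) lies on the centre line of the jaws, within the pads' length; the fingertips stand 11 mm ahead of it and the grasp point (between the pads) lies 8 mm behind it; z points along the fingers, y is the line along which they close (so a half turn about z gives the same grasp; the last joint's range is limited). The gripper opens to 85 mm and grips with 20 to 120 N. Pads are 22 mm wide; open, the fingers measure 114 mm over their backs; the gripper's body (76 mm by 85 mm) begins 54 mm behind the grasp point. The pads swing forward as they close: fully open they stand 13 mm farther back than shut.
Start: joints at [-1.138, 0.32, 1.565, -0, 1.257, -0.02], TCP at [0.252, -0.517, 0.242] pointing down, gripper open.
Joint ranges: [-3.11, 3.11], [-0.84, 2.01], [0.21, 2.61], [-1.34, 4.49], [0.05, 2.63], [-2.56, 2.56]. Speed limits (rad/s): [2.57, 2.57, 3.14, 3.14, 3.14, 3.14].

INTERFACE

Orientations are given as a 3x3 rotation matrix whose columns are the frame's x, y, z axes.
In Python, from workcell import sense, read_camera, close_job gives the robot as it stands.
- The arm moves only by the tool drive_tool, never from a script. Its argument "rows" is a list of rows, each a list of 7 numbers: the shift along the world's x, y, z normalised to -1 to 1, where 1 is 200 mm, then the turn, a rotation vector about the world's x, y, z normalised to -1 to 1, where 1 is pi/2 rad, then the opening, from 0 (shut) to 1 (fully open). A call has 1 to 8 rows; each row is the pose to reach, as a shift and turn from the pose commanded when the call began; what a row does not reach only later rows make up. A row lasts 1/10 s, in which the tool goes at most 50 mm and 8.59 degrees, less where a joint would pass 70% of its speed; a pose out of reach is approached as far as the arm can. A call with a number of a shift or a turn outside -1 to 1 is refused whole. A call with a gripper value outside its range is refused whole. The fingers move at their own pace and stop on an object; "squeeze" is the grip in N (left out, the last holds). Time passes only in rows, so rows that repeat a pose let the fingers close. It gives the time, the measured TCP pose, the force, the opening and the grip force at its end, in the units of the state.
- sense(): the state, without advancing time (a new reading comes with each control period).
- read_camera(name): name is "scene" or "top" or "wrist"; returns a dict with "img" (420x560x3 uint8, blue, green, red), "range_z" (420x560 float32, m along the optical axis (not along the pixel's ray), 0 where there is no reading), "fx", "fy", "cx", "cy" (pixels), "dist" ([k1, k2, p1, p2, k3] as OpenCV has them; the pictures are not rectified), "extrinsics" (4x4, takes a point from camera to world coordinates); the wrist camera has in their place "T_tool_cam" (4x4, takes a point from camera to tool coordinates, whose origin is the TCP and whose axes are the flange's). Camera axes: x right, y down, z forward; pixel columns grow to the right and rows downward; lengths in m; the calibration is good to about 2 mm. A picture is of the moment at which its call begins: read the wrist's pose just before it.
- close_job(): hands the job in; it is judged then, once.
The state is a dict: "time_s": time; "q": joint angles; "joint_vel": joint speeds; "joint_efforts": joint torques, N m; "position": TCP position; "eef_rot": TCP orientation; "ft_force": force on the tool from outside, world axes, zero at the start; "ft_torque": the same for the moment, N m; "finger_gap": opening from 0.0 (shut) to 1.0 (fully open); "finger_force": force on a finger pad.
Only numpy, scipy, OpenCV 4.12 (cv2) and the standard library are available. Lean on these libraries where they do the work, as an engineer would, in place of code of your own. Each camera call takes 0.05 s, during which the arm holds its last target. There are 200 camera calls.

## Working session

There is one attempt and no reset: what is moved stays moved. The work goes in short steps, Python scripts to look and compute and a tool call to move; the robot and the scene stay as the last step left them, time stands still between calls to the robot, and variables do not carry over. Pictures are saved under pics/ and viewed, at most 10 in all, crops included, and the job is handed in when it is done.

Besides the shell and the picture viewer there is one more tool, called after ">>>" as name(argument=value, ...), one argument or row to a line, values as JSON. drive_tool: Moves the arm, as the interface text tells. Its arguments: {"type":"object","properties":{"rows":{"type":"array"},"squeeze":{"type":"number"}},"required":["rows"]}

```bash
mkdir -p pics; cat > h.py <<'E'
import numpy as np, cv2
from workcell import sense, read_camera, close_job
def pix2w(c,u,v,z=None,T=None):
    K=np.array([[c['fx'],0,c['cx']],[0,c['fy'],c['cy']],[0,0,1]])
    T=c['extrinsics'] if T is None else T
    p=cv2.undistortPoints(np.array([[[u,v]]],float),K,np.array(c['dist']))[0,0]
    d=T[:3,:3]@np.array([p[0],p[1],1]); o=T[:3,3]
    s=c['range_z'][int(v),int(u)] if z is None else (z-o[2])/d[2]
    return o+s*d
E
python3 - <<'E'
from h import *
s=sense();print(s['time_s'],s['position'],s['eef_rot'],s['ft_force'])
for n in('top','scene'):
    c=read_camera(n);cv2.imwrite(f'pics/{n}0.png',c['img']);np.save(f'pics/{n}0.npy',c,allow_pickle=True)
E
```

```text
0.0 [ 0.25135906 -0.51661595  0.24149251] [[ 8.99230424e-01  4.37474686e-01 -7.37599056e-04]
 [ 4.37475305e-01 -8.99228954e-01  1.62675923e-03]
 [ 4.83955564e-05 -1.78551276e-03 -9.99998405e-01]] [ 0.22158257  0.42763088 -1.23256006]
```

View pics/top0.png

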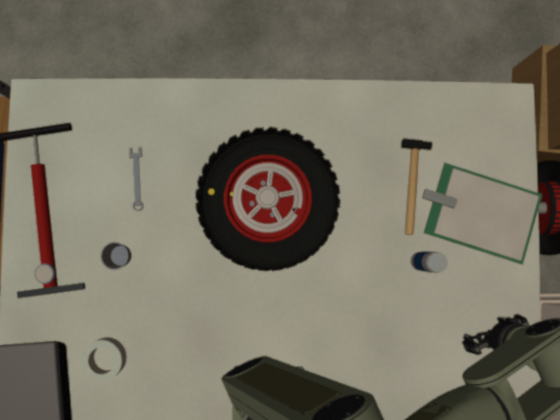

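View pics/scene0.png

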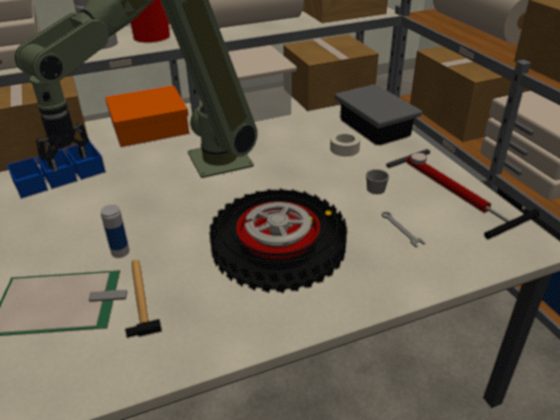

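The top view shows the wheel centre near (267,197), the yellow dot at (211,191) and the valve near (233,194). I'll measure these and enlarge the trim.

```bash
python3 - <<'E'
from h import *
c=np.load('pics/top0.npy',allow_pickle=True).item()
print(c['extrinsics'],c['fx'])
im=c['img'];hsv=cv2.cvtColor(im,cv2.COLOR_BGR2HSV)
y=cv2.inRange(hsv,(20,120,100),(38,255,255));y[:,:190]=0;y[:,350:]=0
n,l,st,ce=cv2.connectedComponentsWithStats(y);print(st[1:],ce[1:])
for q in ce[1:]:
  print(pix2w(c,*q,.1),pix2w(c,*q,.096))
r=cv2.inRange(hsv,(0,150,60),(8,255,255))|cv2.inRange(hsv,(172,150,60),(180,255,255));r[:,:190]=0;r[:,350:]=0
p=cv2.convexHull(cv2.findNonZero(r));e=cv2.fitEllipse(p);print('rim',e,pix2w(c,*e[0],.089))
s=cv2.inRange(hsv,(0,0,120),(180,70,255));s[:150]=0;s[245:]=0;s[:,215:]&=255;s[:,:222]=0;s[:,312:]=0
p=cv2.convexHull(cv2.findNonZero(s));e=cv2.fitEllipse(p);print('trim',e,pix2w(c,*e[0],.105))
cv2.imwrite('pics/crop.png',cv2.resize(im[145:250,200:340],None,fx=5.7,fy=5.7,interpolation=cv2.INTER_CUBIC))
E
```

```text
[[ 0.01169594 -0.99767251  0.06717714  0.43861259]
 [-0.99992911 -0.01151959  0.00301196 -0.01501012]
 [-0.0022311  -0.0672076  -0.99773652  1.3887793 ]
 [ 0.          0.          0.          1.        ]] 475.29193180705096
[[208 189   6   6  30]
 [230 192   3   4  11]] [[210.8        191.33333333]
 [231.09090909 193.63636364]]
[0.59273628 0.16087199 0.1       ] [0.59321464 0.16141788 0.096     ]
[0.58700925 0.10525839 0.1       ] [0.58746983 0.10563167 0.096     ]
rim ((267.26837158203125, 197.91282653808594), (87.80278015136719, 88.3714370727539), 85.18705749511719) [0.57756424 0.00656701 0.089     ]
trim ((267.1925048828125, 197.20838928222656), (68.83062744140625, 69.18025207519531), 50.30083465576172) [0.57777363 0.00653166 0.105     ]
```

View pics/crop.png

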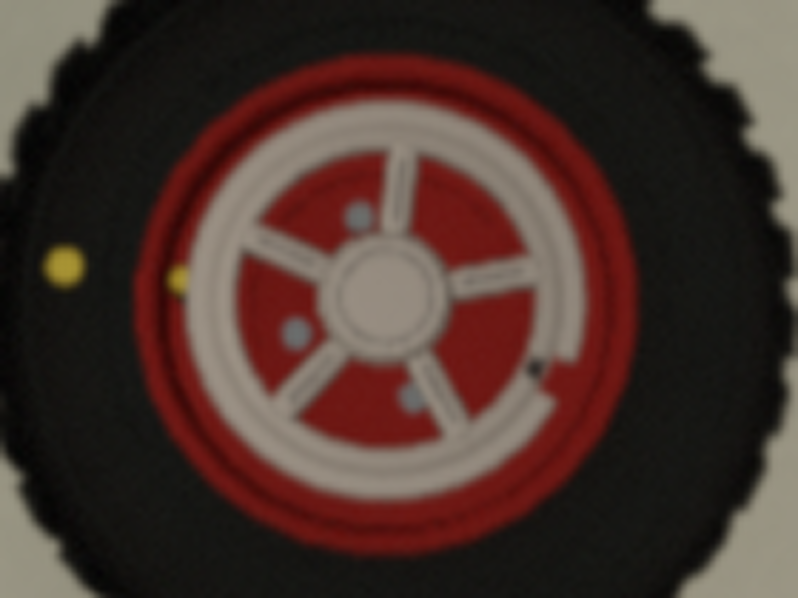

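Trim centre is at world (0.5777, 0.0065). The black mark at crop (536,368) puts the notch at about -115.6°, and the valve is at about +84.4°. So the trim has to turn -160°, clockwise. I'll enter the opening at 172° with the fingers shut and sweep to about 0°.

>>> drive_tool(
  rows=[
    [0.46, 0.885, 0, 0, 0, 0.542, 0],
    [0.46, 0.885, 0, 0, 0, 0.542, 0],
    [0.46, 0.885, 0, 0, 0, 0.542, 0],
    [0.46, 0.885, 0, 0, 0, 0.542, 0],
    [0.46, 0.885, 0, 0, 0, 0.542, 0],
    [0.46, 0.885, 0, 0, 0, 0.542, 0],
    [0.46, 0.885, 0, 0, 0, 0.542, 0],
    [0.46, 0.885, 0, 0, 0, 0.542, 0],
  ],
  squeeze=40,
)

```text
time_s: 0.9
position: [0.3434, -0.34, 0.2421]
eef_rot: [[0.266, 0.964, -0.0], [0.964, -0.266, 0.0], [0.0, -0.0, -1.0]]
ft_force: [-0.2, -0.4, 0.3]
finger_gap: 0.001
finger_force: 0.0
```

>>> drive_tool(
  rows=[
    [0.46, 0.885, 0, 0, 0, 0.542, 0],
    [0.46, 0.885, 0, 0, 0, 0.542, 0],
    [0.46, 0.885, 0, 0, 0, 0.542, 0],
    [0.46, 0.885, 0, 0, 0, 0.542, 0],
    [0.46, 0.885, 0, 0, 0, 0.542, 0],
    [0.46, 0.885, 0, 0, 0, 0.542, 0],
    [0.46, 0.885, 0, 0, 0, 0.542, 0],
    [0.46, 0.885, 0, 0, 0, 0.542, 0],
  ],
)

```text
time_s: 1.7
position: [0.4354, -0.1634, 0.2422]
eef_rot: [[-0.549, 0.836, -0.0], [0.836, 0.549, 0.0], [0.0, -0.0, -1.0]]
ft_force: [-0.3, -0.4, 0.4]
finger_gap: -0.0
finger_force: 0.0
```

>>> drive_tool(
  rows=[
    [0.46, 0.885, 0, 0, 0, 0.542, 0],
    [0.46, 0.885, 0, 0, 0, 0.542, 0],
    [0.46, 0.885, 0, 0, 0, 0.542, 0],
    [0.46, 0.885, 0, 0, 0, 0.542, 0],
    [0.46, 0.885, 0, 0, 0, 0.542, 0],
    [0.46, 0.885, 0, 0, 0, 0.542, 0],
    [0.46, 0.885, 0, 0, 0, 0.542, 0],
    [0.46, 0.885, 0, 0, 0, 0.542, 0],
  ],
)

```text
time_s: 2.5
position: [0.5275, 0.0133, 0.2423]
eef_rot: [[-0.99, 0.139, -0.0], [0.139, 0.99, 0.0], [0.0, 0.0, -1.0]]
ft_force: [-0.3, 0.3, 0.2]
finger_gap: 0.001
finger_force: 0.0
```

```bash
python3 - <<'E'
from h import *
s=sense();print(s['time_s'],s['position'],np.degrees(np.arctan2(s['eef_rot'][1][0],s['eef_rot'][0][0])),s['finger_gap'],s['q'],s['ft_force'])
c=read_camera('wrist');np.save('pics/w1.npy',c,allow_pickle=True);cv2.imwrite('pics/w1.png',c['img'])
T=np.eye(4);T[:3,:3]=s['eef_rot'];T[:3,3]=s['position'];np.save('pics/T1.npy',T@c['T_tool_cam'])
print(c['T_tool_cam'])
E
```

```text
2.5 [0.52750826 0.01331803 0.2422631 ] 172.02129914973588 0.0007739295856743966 [ 3.37382316e-03  2.45326029e-01  1.67066367e+00  1.32217738e-04
  1.22578472e+00 -1.42821262e+00] [-0.31263537  0.28130922  0.24901859]
[[ 6.32401960e-04 -9.65961654e-01 -2.58684523e-01  6.51948780e-02]
 [ 9.99998934e-01  2.70377013e-04  1.43505863e-03  1.49263238e-04]
 [-1.31626926e-03 -2.58685155e-01  9.65960795e-01 -1.31600462e-01]
 [ 0.00000000e+00  0.00000000e+00  0.00000000e+00  1.00000000e+00]]
```

View pics/w1.png

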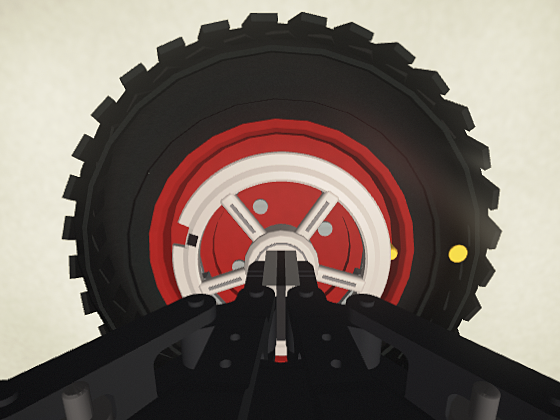

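The wrist view shows the dot at (458,253), valve at (394,253), notch mark at (192,240), and the spoke ends at (228,198) and (331,198). I'll compute the angles from it.

```bash
python3 - <<'E'
from h import *
c=np.load('pics/w1.npy',allow_pickle=True).item();T=np.load('pics/T1.npy')
C=np.array([.5777,.0066])
for n,u,v,z in(('dot',458,253,.1),('valve',394,253,.096),('mark',192,240,.105),('spA',228,198,.107),('spB',331,198,.107),('bandtop',281,153,.105),('flangetop',281,120,.089)):
  p=pix2w(c,u,v,z,T);d=p[:2]-C;print(n,p,np.hypot(*d),np.degrees(np.arctan2(d[1],d[0])))
# fit circle: red outer edge
hsv=cv2.cvtColor(c['img'],cv2.COLOR_BGR2HSV)
r=cv2.inRange(hsv,(0,130,60),(8,255,255))|cv2.inRange(hsv,(172,130,60),(180,255,255));r[265:]=0
h=cv2.convexHull(cv2.findNonZero(r))[:,0]
P=np.array([pix2w(c,u,v,.089,T)[:2] for u,v in h if v<262])
A=np.c_[2*P,np.ones(len(P))];x=np.linalg.lstsq(A,(P**2).sum(1),rcond=None)[0];print(x[:2],np.sqrt(x[2]+x[:2]@x[:2]))
s=c['range_z'];p=pix2w(c,260,206,None,T);print('nut',p)
E
```

```text
dot [0.59406047 0.16207441 0.1       ] 0.15633283802468087 83.99290874489655
valve [0.58792045 0.10731186 0.096     ] 0.10122913181364797 84.20534258492121
mark [ 0.54814501 -0.06502628  0.105     ] 0.0774843307475894 -112.42240420743148
spA [ 0.51601075 -0.02780259  0.107     ] 0.07063357286112187 -150.8526538091016
spB [0.52764209 0.05537184 0.107     ] 0.06988910368094914 135.74554751018474
bandtop [0.48624004 0.01996932 0.105     ] 0.092431934558167 171.683589955667
flangetop [0.46108563 0.02351291 0.089     ] 0.11783445539303608 171.7477719596921
[0.57891203 0.00709432] 0.1204590366906671
nut [ 0.53495156 -0.00649855  0.07036541]
```

>>> drive_tool(
  rows=[
    [0, 0, -0.25, 0, 0, 0, 0],
    [0, 0, -0.45, 0, 0, 0, 0],
    [0, 0, -0.55, 0, 0, 0, 0],
    [0, 0, -0.6, 0, 0, 0, 0],
    [0, 0, -0.65, 0, 0, 0, 0],
    [0, 0, -0.69, 0, 0, 0, 0],
    [0, 0, -0.69, 0, 0, 0, 0],
  ],
)

```text
time_s: 3.25
position: [0.5275, 0.0138, 0.1041]
eef_rot: [[-0.991, 0.135, -0.0], [0.135, 0.991, 0.0], [0.0, 0.0, -1.0]]
ft_force: [-0.5, -0.0, 0.8]
finger_gap: 0.001
finger_force: 0.0
```

```bash
cat > arc.py <<'E'
import sys
from h import *
# arc.py phi_end n : rows along the arc from the present pose, radius 52 mm about C
s=sense();C=np.array([.5785,.0068]);p=s['position']
yaw=np.degrees(np.arctan2(s['eef_rot'][1][0],s['eef_rot'][0][0]))
d=p[:2]-C;phi=np.degrees(np.arctan2(d[1],d[0]));print('t',s['time_s'],'yaw',yaw,'phi',phi,'r',np.hypot(*d),p[2],s['ft_force'])
for a in np.linspace(phi,float(sys.argv[1]),int(sys.argv[2])+1)[1:]:
    q=C+.052*np.array([np.cos(np.radians(a)),np.sin(np.radians(a))])-p[:2]
    print(np.round([*(q/.2),0,0,0,(a-yaw)/90,0],3).tolist())
E
python3 arc.py 112 8
```

```text
t 3.25 yaw 172.24632134707898 phi 172.16693208427927 r 0.05144723435040499 0.10412647829462959 [-0.45910454 -0.0424424   0.84280551]
[0.004, 0.034, 0.0, 0.0, 0.0, -0.084, 0.0]
[0.015, 0.066, 0.0, 0.0, 0.0, -0.168, 0.0]
[0.031, 0.096, 0.0, 0.0, 0.0, -0.252, 0.0]
[0.05, 0.125, 0.0, 0.0, 0.0, -0.335, 0.0]
[0.072, 0.15, 0.0, 0.0, 0.0, -0.419, 0.0]
[0.098, 0.172, 0.0, 0.0, 0.0, -0.502, 0.0]
[0.127, 0.191, 0.0, 0.0, 0.0, -0.586, 0.0]
[0.157, 0.206, 0.0, 0.0, 0.0, -0.669, 0.0]
```

>>> drive_tool(
  rows=[
    [0.002, 0.017, 0, 0, 0, -0.042, 0],
    [0.004, 0.034, 0, 0, 0, -0.084, 0],
    [0.009, 0.05, 0, 0, 0, -0.126, 0],
    [0.015, 0.066, 0, 0, 0, -0.168, 0],
    [0.023, 0.081, 0, 0, 0, -0.21, 0],
    [0.031, 0.096, 0, 0, 0, -0.252, 0],
    [0.04, 0.11, 0, 0, 0, -0.294, 0],
    [0.05, 0.125, 0, 0, 0, -0.335, 0],
  ],
)

```text
time_s: 4.05
position: [0.5362, 0.0373, 0.1052]
eef_rot: [[-0.788, 0.615, -0.003], [0.615, 0.788, -0.003], [-0.0, -0.004, -1.0]]
ft_force: [-4.0, -7.9, 1.7]
finger_gap: 0.002
finger_force: 3.7
```

```bash
python3 arc.py 98 8
```

```text
t 4.05 yaw 142.01927199430392 phi 144.19016142178845 r 0.05210388375049496 0.10520534003453795 [-4.01515797 -7.88498615  1.6887854 ]
[0.017, 0.02, 0.0, 0.0, 0.0, -0.04, 0.0]
[0.035, 0.039, 0.0, 0.0, 0.0, -0.104, 0.0]
[0.055, 0.056, 0.0, 0.0, 0.0, -0.168, 0.0]
[0.077, 0.07, 0.0, 0.0, 0.0, -0.232, 0.0]
[0.1, 0.083, 0.0, 0.0, 0.0, -0.297, 0.0]
[0.124, 0.093, 0.0, 0.0, 0.0, -0.361, 0.0]
[0.149, 0.1, 0.0, 0.0, 0.0, -0.425, 0.0]
[0.175, 0.105, 0.0, 0.0, 0.0, -0.489, 0.0]
```

>>> drive_tool(
  rows=[
    [0.017, 0.02, 0, 0, 0, -0.04, 0],
    [0.035, 0.039, 0, 0, 0, -0.104, 0],
    [0.055, 0.056, 0, 0, 0, -0.168, 0],
    [0.077, 0.07, 0, 0, 0, -0.232, 0],
    [0.1, 0.083, 0, 0, 0, -0.297, 0],
    [0.124, 0.093, 0, 0, 0, -0.361, 0],
    [0.149, 0.1, 0, 0, 0, -0.425, 0],
    [0.175, 0.105, 0, 0, 0, -0.489, 0],
  ],
)

```text
time_s: 4.85
position: [0.5684, 0.0587, 0.1047]
eef_rot: [[-0.137, 0.991, -0.01], [0.991, 0.137, -0.002], [-0.001, -0.01, -1.0]]
ft_force: [-10.2, -3.5, 5.2]
finger_gap: -0.001
finger_force: 5.1
```

```bash
python3 arc.py 54 8;python3 - <<'E'
from h import *
cv2.imwrite('pics/w2.png',read_camera('wrist')['img'])
E
```

```text
t 4.85 yaw 97.87574787152008 phi 101.04308816709003 r 0.05290804743694523 0.10473497524553325 [-10.24029503  -3.54324256   5.23614504]
[0.027, -0.001, 0.0, 0.0, 0.0, -0.03, 0.0]
[0.054, 0.0, 0.0, 0.0, 0.0, -0.095, 0.0]
[0.081, -0.001, 0.0, 0.0, 0.0, -0.161, 0.0]
[0.107, -0.006, 0.0, 0.0, 0.0, -0.226, 0.0]
[0.133, -0.013, 0.0, 0.0, 0.0, -0.291, 0.0]
[0.157, -0.023, 0.0, 0.0, 0.0, -0.357, 0.0]
[0.181, -0.035, 0.0, 0.0, 0.0, -0.422, 0.0]
[0.203, -0.049, 0.0, 0.0, 0.0, -0.488, 0.0]
```

View pics/w2.png

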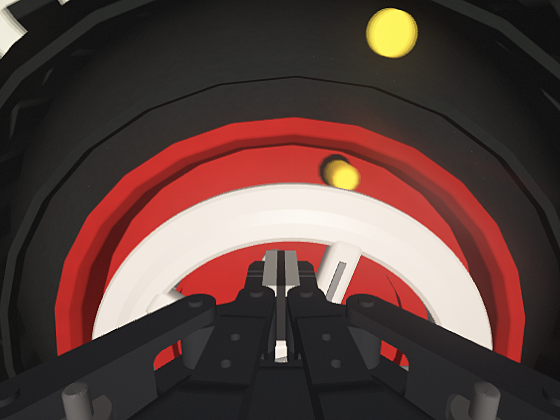

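The trim is turning: the spoke at (345,260) rides against the finger, and the valve cap at (345,175) is still outside the band. I'll raise the tool about 1 mm to relieve the downward drag and continue more slowly.

>>> drive_tool(
  rows=[
    [0.014, 0, 0.007, 0, 0, -0.015, 0],
    [0.027, -0.001, 0.007, 0, 0, -0.03, 0],
    [0.04, 0, 0.007, 0, 0, -0.063, 0],
    [0.054, 0, 0.007, 0, 0, -0.095, 0],
    [0.067, 0, 0.007, 0, 0, -0.128, 0],
    [0.081, -0.001, 0.007, 0, 0, -0.161, 0],
    [0.094, -0.003, 0.007, 0, 0, -0.193, 0],
    [0.107, -0.006, 0.007, 0, 0, -0.226, 0],
  ],
)

```text
time_s: 5.7
position: [0.5914, 0.059, 0.1059]
eef_rot: [[0.215, 0.977, -0.006], [0.977, -0.215, 0.0], [-0.001, -0.006, -1.0]]
ft_force: [-7.8, 1.6, 3.3]
finger_gap: -0.001
finger_force: 3.7
```

```bash
python3 arc.py 45 8
```

```text
t 5.7 yaw 77.61015652093667 phi 76.16692501976908 r 0.05376201738400722 0.1059259858645184 [-7.8100825   1.60628981  3.32270407]
[0.015, -0.013, 0.0, 0.0, 0.0, -0.059, 0.0]
[0.032, -0.019, 0.0, 0.0, 0.0, -0.103, 0.0]
[0.048, -0.026, 0.0, 0.0, 0.0, -0.146, 0.0]
[0.063, -0.035, 0.0, 0.0, 0.0, -0.189, 0.0]
[0.079, -0.044, 0.0, 0.0, 0.0, -0.232, 0.0]
[0.093, -0.054, 0.0, 0.0, 0.0, -0.276, 0.0]
[0.107, -0.065, 0.0, 0.0, 0.0, -0.319, 0.0]
[0.12, -0.077, 0.0, 0.0, 0.0, -0.362, 0.0]
```

>>> drive_tool(
  rows=[
    [0.015, -0.008, 0.002, 0, 0, -0.05, 0],
    [0.032, -0.019, 0.002, 0, 0, -0.103, 0],
    [0.048, -0.026, 0.002, 0, 0, -0.146, 0],
    [0.063, -0.035, 0.002, 0, 0, -0.189, 0],
    [0.079, -0.044, 0.002, 0, 0, -0.232, 0],
    [0.093, -0.054, 0.002, 0, 0, -0.276, 0],
    [0.107, -0.065, 0.002, 0, 0, -0.319, 0],
    [0.12, -0.077, 0.002, 0, 0, -0.362, 0],
  ],
)

```text
time_s: 6.5
position: [0.6177, 0.0441, 0.1064]
eef_rot: [[0.707, 0.707, -0.001], [0.707, -0.707, 0.001], [0.0, -0.002, -1.0]]
ft_force: [-2.8, 2.8, -0.6]
finger_gap: -0.002
finger_force: 1.7
```

```bash
python3 arc.py 15 8
```

```text
t 6.5 yaw 44.98770870736848 phi 43.61059720285643 r 0.05414139020874982 0.10636113461550706 [-2.84760396  2.76782222 -0.57309219]
[0.003, -0.019, 0.0, 0.0, 0.0, -0.055, 0.0]
[0.013, -0.032, 0.0, 0.0, 0.0, -0.095, 0.0]
[0.022, -0.046, 0.0, 0.0, 0.0, -0.135, 0.0]
[0.031, -0.059, 0.0, 0.0, 0.0, -0.174, 0.0]
[0.038, -0.074, 0.0, 0.0, 0.0, -0.214, 0.0]
[0.045, -0.089, 0.0, 0.0, 0.0, -0.254, 0.0]
[0.05, -0.104, 0.0, 0.0, 0.0, -0.293, 0.0]
[0.055, -0.119, 0.0, 0.0, 0.0, -0.333, 0.0]
```

>>> drive_tool(
  rows=[
    [0.005, -0.015, 0, 0, 0, -0.05, 0],
    [0.013, -0.032, 0, 0, 0, -0.095, 0],
    [0.022, -0.046, 0, 0, 0, -0.135, 0],
    [0.031, -0.059, 0, 0, 0, -0.174, 0],
    [0.038, -0.074, 0, 0, 0, -0.214, 0],
    [0.045, -0.089, 0, 0, 0, -0.254, 0],
    [0.05, -0.104, 0, 0, 0, -0.293, 0],
    [0.055, -0.119, 0, 0, 0, -0.333, 0],
  ],
)

```text
time_s: 7.3
position: [0.6303, 0.0203, 0.1068]
eef_rot: [[0.966, 0.259, 0.003], [0.259, -0.966, 0.001], [0.003, -0.001, -1.0]]
ft_force: [-0.5, 2.6, -1.7]
finger_gap: 0.0
finger_force: 1.1
```

```bash
python3 arc.py 3 8;python3 - <<'E'
from h import *
s=sense();c=read_camera('wrist');np.save('pics/w3.npy',c,allow_pickle=True);cv2.imwrite('pics/w3.png',c['img'])
T=np.eye(4);T[:3,:3]=s['eef_rot'];T[:3,3]=s['position'];np.save('pics/T3.npy',T@c['T_tool_cam'])
E
```

```text
t 7.3 yaw 15.037693738324577 phi 14.634336406640246 r 0.05357168112664254 0.10682038190600929 [-0.52438584  2.64413498 -1.68473889]
[-0.006, -0.008, 0.0, 0.0, 0.0, -0.021, 0.0]
[-0.005, -0.015, 0.0, 0.0, 0.0, -0.037, 0.0]
[-0.003, -0.021, 0.0, 0.0, 0.0, -0.053, 0.0]
[-0.002, -0.028, 0.0, 0.0, 0.0, -0.069, 0.0]
[-0.001, -0.034, 0.0, 0.0, 0.0, -0.085, 0.0]
[-0.001, -0.041, 0.0, 0.0, 0.0, -0.101, 0.0]
[0.0, -0.047, 0.0, 0.0, 0.0, -0.118, 0.0]
[0.0, -0.054, 0.0, 0.0, 0.0, -0.134, 0.0]
```

View pics/w3.png

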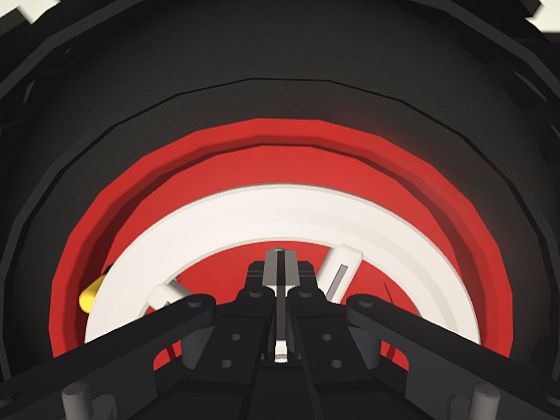

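The pushed spoke shows at (345,250)–(325,300) and the trim still sits level. I'll measure the spoke's angle. When aligned it should be at -23.6°.

```bash
python3 - <<'E'
from h import *
c=np.load('pics/w3.npy',allow_pickle=True).item();T=np.load('pics/T3.npy');C=np.array([.5785,.0068])
for u,v in((345,249),(334,281),(175,290)):
  p=pix2w(c,u,v,.108,T);d=p[:2]-C;print(np.hypot(*d),np.degrees(np.arctan2(d[1],d[0])))
print([pix2w(c,u,v,None,T)[2] for u,v in((281,205),(200,235),(400,245),(345,260))])
E
```

```text
0.07348771188894437 -6.447283030254479
0.05852401158495571 -8.055781428114724
0.06706435855320557 57.532833707259385
[np.float64(0.10540933276735348), np.float64(0.10589899803590486), np.float64(0.10397968224626508), np.float64(0.10975202701930367)]
```

>>> drive_tool(
  rows=[
    [0, -0.008, 0, 0, 0, -0.021, 0],
    [0, -0.015, 0, 0, 0, -0.037, 0],
    [0, -0.021, 0, 0, 0, -0.053, 0],
    [0, -0.028, 0, 0, 0, -0.069, 0],
    [0, -0.034, 0, 0, 0, -0.085, 0],
    [0, -0.041, 0, 0, 0, -0.101, 0],
    [0, -0.047, 0, 0, 0, -0.118, 0],
    [0, -0.054, 0, 0, 0, -0.134, 0],
  ],
)

```text
time_s: 8.15
position: [0.6305, 0.0089, 0.1069]
eef_rot: [[0.999, 0.054, 0.004], [0.054, -0.999, 0.0], [0.004, -0.0, -1.0]]
ft_force: [4.7, 2.9, -0.2]
finger_gap: 0.001
finger_force: 2.2
```

```bash
cat > look.py <<'E'
import sys
from h import *
n=sys.argv[1];c=read_camera('top');np.save(f'pics/{n}.npy',c,allow_pickle=True)
cv2.imwrite(f'pics/{n}.png',cv2.resize(c['img'][145:250,200:340],None,fx=5.7,fy=5.7,interpolation=cv2.INTER_CUBIC))
E
python3 arc.py -2 8; python3 look.py top2
```

```text
t 8.15 yaw 3.075535377480083 phi 2.278194720741368 r 0.05208775103185317 0.10685311985202395 [ 4.74810311  2.8790643  -0.2171049 ]
[-0.0, -0.002, 0.0, 0.0, 0.0, -0.015, 0.0]
[-0.0, -0.005, 0.0, 0.0, 0.0, -0.021, 0.0]
[-0.0, -0.007, 0.0, 0.0, 0.0, -0.027, 0.0]
[-0.0, -0.01, 0.0, 0.0, 0.0, -0.033, 0.0]
[-0.0, -0.012, 0.0, 0.0, 0.0, -0.039, 0.0]
[-0.0, -0.015, 0.0, 0.0, 0.0, -0.045, 0.0]
[-0.0, -0.017, 0.0, 0.0, 0.0, -0.05, 0.0]
[-0.0, -0.019, 0.0, 0.0, 0.0, -0.056, 0.0]
```

View pics/top2.png

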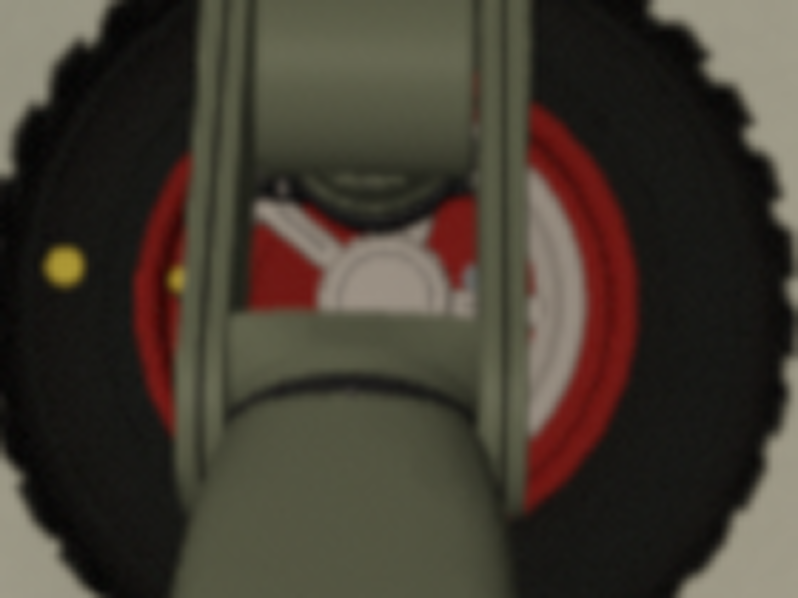

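The arm hides most of the trim, but the visible spoke from (265,205) to (340,260) is at about 52.7°, and it should be at 48.4°. That leaves about 4° to go.

>>> drive_tool(
  rows=[
    [0, -0.004, 0, 0, 0, -0.012, 0],
    [0, -0.008, 0, 0, 0, -0.024, 0],
    [0, -0.012, 0, 0, 0, -0.035, 0],
    [0, -0.016, 0, 0, 0, -0.046, 0],
    [0, -0.016, 0, 0, 0, -0.046, 0],
    [0, 0.03, 0, 0, 0, -0.046, 0],
    [0, 0.03, 0, 0, 0, -0.046, 0],
  ],
)

```text
time_s: 8.9
position: [0.6279, 0.0153, 0.1059]
eef_rot: [[1.0, -0.016, -0.003], [-0.016, -1.0, -0.0], [-0.003, 0.001, -1.0]]
ft_force: [0.1, -0.4, -0.0]
finger_gap: -0.003
finger_force: 0.0
```

>>> drive_tool(
  rows=[
    [0, 0, 0.15, 0, 0, 0, 0],
    [0, 0, 0.4, 0, 0, 0, 0],
    [0, 0, 0.6, 0, 0, 0, 0],
    [0, -0.2, 0.7, 0, 0, 0, 0],
    [0, -0.45, 0.7, 0, 0, 0, 0],
    [0, -0.7, 0.7, 0, 0, 0, 0],
    [0, -0.95, 0.7, 0, 0, 0, 0],
    [0, -0.95, 0.7, 0, 0, 0, 0],
  ],
)

```text
time_s: 9.7
position: [0.6275, -0.1814, 0.2454]
eef_rot: [[1.0, -0.023, -0.002], [-0.023, -1.0, -0.003], [-0.002, 0.003, -1.0]]
ft_force: [-0.2, 0.9, 0.0]
finger_gap: 0.005
finger_force: 0.0
```

```bash
python3 look.py top3; python3 -c "
from h import *
print(sense()['position'])"
```

```text
[ 0.62771351 -0.17829038  0.24543885]
```

View pics/top3.png

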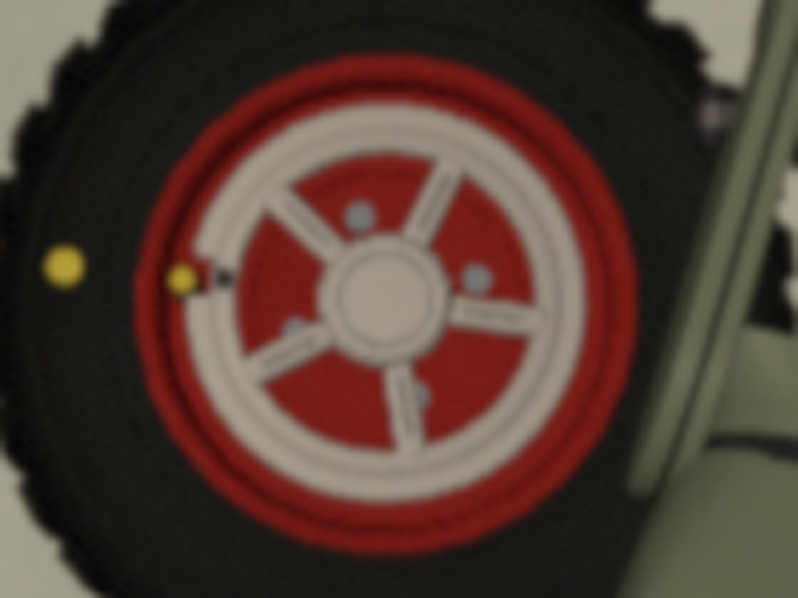

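The notch is at the valve, with the mark at (222,278) and the cap at (182,281), but seems 1–2° past it. I'll measure this precisely by spoke phase.

```bash
cat > ph.py <<'E'
import sys
from h import *
c=np.load(f'pics/{sys.argv[1]}.npy',allow_pickle=True).item();h=float(sys.argv[2]) # origin height
K=np.array([[c['fx'],0,c['cx']],[0,c['fy'],c['cy']],[0,0,1]]);M=np.linalg.inv(c['extrinsics'])
def pr(P): return cv2.projectPoints(P,cv2.Rodrigues(M[:3,:3])[0],M[:3,3],K,np.array(c['dist']))[0][:,0]
g=cv2.cvtColor(c['img'],cv2.COLOR_BGR2HSV)[...,1].astype(np.float32)  # low saturation = silver
hsv=cv2.cvtColor(c['img'],cv2.COLOR_BGR2HSV);m=cv2.inRange(hsv,(0,130,40),(8,255,255))|cv2.inRange(hsv,(172,130,40),(180,255,255))
m[:,:190]=0;m[:,315:]=0
e=cv2.fitEllipse(cv2.convexHull(cv2.findNonZero(m)));C=pix2w(c,*e[0],.089)[:2];print('C',C)
th=np.radians(np.arange(0,360,.5))
def prof(C,rs,z):
    o=0
    for r in rs:
        uv=pr(np.c_[C[0]+r*np.cos(th),C[1]+r*np.sin(th),0*th+z]).astype(np.float32)
        o=o+cv2.remap(g,uv[:,0][None],uv[:,1][None],cv2.INTER_LINEAR)[0]
    return o/len(rs)
p=-prof(C,np.linspace(.045,.066,8),h+.01)
a=np.degrees(np.angle((p*np.exp(5j*th)).sum()))/5
print('notch dir mod 72',(a+36)%72+72, (a+36)%72)
q=prof(C,np.linspace(.086,.093,5),h+.006);d=np.degrees(th);k=(d>60)&(d<110)
print(np.round(q[k][::2]).astype(int).tolist())
y=cv2.inRange(hsv,(20,120,90),(38,255,255));y[:,:190]=0;y[:,250:]=0
n,l,st,ce=cv2.connectedComponentsWithStats(y)
for i in range(1,n):
    w=pix2w(c,*ce[i],.1 if ce[i][0]<220 else .096)[:2]-C;print(st[i][4],np.hypot(*w),np.degrees(np.arctan2(w[1],w[0])))
E
python3 ph.py top0 .099; python3 ph.py top3 .099
```

```text
C [0.57744552 0.00658212]
notch dir mod 72 100.45069344456687 28.45069344456686
[42, 42, 41, 41, 42, 42, 41, 41, 41, 41, 41, 41, 42, 42, 41, 41, 41, 41, 42, 42, 43, 43, 43, 43, 43, 43, 42, 41, 41, 40, 39, 39, 40, 41, 40, 40, 40, 40, 40, 41, 42, 43, 43, 42, 42, 42, 43, 43, 43, 43]
34 0.15478399295726175 84.19912475159406
12 0.09951320565260656 84.5324170304622
C [0.57746787 0.00642251]
notch dir mod 72 83.25495479514012 11.254954795140115
[41, 41, 40, 39, 40, 40, 39, 40, 41, 42, 41, 40, 41, 42, 46, 55, 74, 105, 138, 168, 180, 185, 185, 182, 180, 174, 166, 122, 78, 57, 42, 39, 38, 38, 38, 38, 38, 39, 39, 39, 40, 41, 41, 40, 39, 39, 39, 39, 40, 40]
39 0.15507548606773583 84.13951584653549
17 0.09808251384252015 84.72480363245305
```

The notch is at 83.25° and the valve at about 84.5°. I'll nudge it +1.2° from the other side of the same opening.

>>> drive_tool(
  rows=[
    [0.005, 0.25, 0, 0, 0, 0.05, 0],
    [0.005, 0.5, 0, 0, 0, 0.1, 0],
    [0.005, 0.75, 0, 0, 0, 0.148, 0],
    [0.005, 0.978, 0, 0, 0, 0.148, 0],
    [0.005, 0.978, 0, 0, 0, 0.148, 0],
    [0.005, 0.978, 0, 0, 0, 0.148, 0],
  ],
)

```text
time_s: 10.35
position: [0.6292, 0.0223, 0.246]
eef_rot: [[0.976, 0.217, -0.001], [0.217, -0.976, -0.001], [-0.001, 0.0, -1.0]]
ft_force: [0.4, -0.5, -0.1]
finger_gap: -0.0
finger_force: 0.0
```

>>> drive_tool(
  rows=[
    [0, 0, -0.2, 0, 0, 0, 0],
    [0, 0, -0.4, 0, 0, 0, 0],
    [0, 0, -0.5, 0, 0, 0, 0],
    [0, 0, -0.6, 0, 0, 0, 0],
    [0, 0, -0.69, 0, 0, 0, 0],
    [0, 0, -0.69, 0, 0, 0, 0],
  ],
)

```text
time_s: 10.95
position: [0.6278, 0.019, 0.1053]
eef_rot: [[0.977, 0.213, -0.007], [0.213, -0.977, -0.001], [-0.007, -0.001, -1.0]]
ft_force: [-0.2, 0.7, -0.7]
finger_gap: -0.001
finger_force: 0.0
```

```bash
python3 arc.py 22 4; python3 arc.py 26 1
```

```text
t 10.95 yaw 12.270324354999468 phi 13.943604977160398 r 0.05078348558011314 0.10533067516581394 [-0.17064969  0.66590831 -0.73871773]
[0.004, 0.01, 0.0, 0.0, 0.0, 0.041, 0.0]
[0.001, 0.019, 0.0, 0.0, 0.0, 0.063, 0.0]
[-0.002, 0.028, 0.0, 0.0, 0.0, 0.086, 0.0]
[-0.005, 0.036, 0.0, 0.0, 0.0, 0.108, 0.0]
t 10.95 yaw 12.270324354999468 phi 13.943604977160398 r 0.05078348558011314 0.10533067516581394 [-0.17064969  0.66590831 -0.73871773]
[-0.013, 0.053, 0.0, 0.0, 0.0, 0.153, 0.0]
```

>>> drive_tool(
  rows=[
    [0.004, 0.01, 0, 0, 0, 0.041, 0],
    [0.001, 0.019, 0, 0, 0, 0.063, 0],
    [-0.002, 0.028, 0, 0, 0, 0.086, 0],
    [-0.005, 0.036, 0, 0, 0, 0.108, 0],
    [-0.005, 0.036, 0, 0, 0, 0.108, 0],
  ],
)

```text
time_s: 11.45
position: [0.6293, 0.0269, 0.1093]
eef_rot: [[0.927, 0.375, 0.001], [0.375, -0.927, -0.0], [0.001, 0.001, -1.0]]
ft_force: [0.0, 0.3, -0.3]
finger_gap: 0.001
finger_force: 0.0
```

>>> drive_tool(
  rows=[
    [-0.002, 0.004, 0, 0, 0, 0.011, 0],
    [-0.002, 0.004, 0, 0, 0, 0.011, 0],
  ],
)

```text
time_s: 11.65
position: [0.6287, 0.028, 0.1086]
eef_rot: [[0.92, 0.391, 0.001], [0.391, -0.92, -0.0], [0.0, 0.0, -1.0]]
ft_force: [-0.0, -0.2, 0.1]
finger_gap: -0.002
finger_force: 0.0
```

>>> drive_tool(
  rows=[
    [-0.002, 0.004, 0, 0, 0, 0.011, 0],
    [-0.002, 0.004, 0, 0, 0, 0.011, 0],
  ],
)

```text
time_s: 11.85
position: [0.6284, 0.0289, 0.1083]
eef_rot: [[0.913, 0.408, 0.001], [0.408, -0.913, -0.001], [0.0, 0.001, -1.0]]
ft_force: [0.4, -0.1, 0.2]
finger_gap: -0.001
finger_force: 0.5
```

>>> drive_tool(
  rows=[
    [-0.002, 0.004, 0, 0, 0, 0.01, 0],
    [-0.002, 0.004, 0, 0, 0, 0.01, 0],
  ],
)

```text
time_s: 12.05
position: [0.6283, 0.0294, 0.1083]
eef_rot: [[0.906, 0.423, 0.001], [0.423, -0.906, -0.001], [0.001, 0.001, -1.0]]
ft_force: [1.5, -2.9, 0.3]
finger_gap: -0.0
finger_force: 1.5
```

>>> drive_tool(
  rows=[
    [-0.001, 0.003, 0, 0, 0, 0.008, 0],
    [-0.001, 0.003, 0, 0, 0, 0.008, 0],
  ],
)

```text
time_s: 12.25
position: [0.628, 0.0301, 0.1083]
eef_rot: [[0.901, 0.434, 0.001], [0.434, -0.901, -0.001], [0.001, 0.001, -1.0]]
ft_force: [2.3, -4.2, 0.1]
finger_gap: 0.001
finger_force: 2.0
```

>>> drive_tool(
  rows=[
    [0, -0.05, 0, 0, 0, 0, 0],
    [0, -0.05, 0, 0, 0, 0, 0],
    [0, -0.05, 0.25, 0, 0, 0, 0],
    [0, -0.05, 0.5, 0, 0, 0, 0],
    [0, -0.3, 0.7, 0, 0, 0, 0],
    [0, -0.55, 0.7, 0, 0, 0, 0],
    [0, -0.8, 0.7, 0, 0, 0, 0],
    [0, -1, 0.7, 0, 0, 0, 0],
  ],
)

```text
time_s: 13.05
position: [0.6272, -0.1691, 0.2488]
eef_rot: [[0.901, 0.434, 0.001], [0.434, -0.901, 0.001], [0.001, -0.001, -1.0]]
ft_force: [0.7, -0.6, 0.0]
finger_gap: 0.002
finger_force: 0.0
```

```bash
python3 look.py top4; python3 ph.py top4 .099;python3 -c "
from h import *
s=sense();print(s['time_s'],s['position'],s['eef_rot'][0])"
```

```text
C [0.57778721 0.00732569]
notch dir mod 72 84.05965387144546 12.059653871445459
[45, 43, 43, 43, 43, 42, 43, 43, 42, 41, 43, 43, 43, 43, 44, 50, 64, 91, 125, 162, 182, 193, 191, 188, 186, 183, 179, 150, 110, 80, 55, 49, 44, 43, 43, 43, 42, 41, 39, 39, 39, 40, 42, 42, 42, 41, 41, 41, 42, 42]
39 0.15414458245379536 84.22331491307449
18 0.09691668805864319 85.03091334855907
13.1 [ 0.62665725 -0.17761246  0.24809121] [ 9.03503995e-01  4.28579664e-01 -5.61960138e-05]
```

Notch at 84.06°, valve at about 84.4°, so the misalignment is under 1 mm. Next I'll press at the cap centre.

>>> drive_tool(
  rows=[
    [-0.06, 0.23, 0, 0, 0, 0, 0],
    [-0.12, 0.46, 0, 0, 0, 0, 0],
    [-0.18, 0.7, 0, 0, 0, 0, 0],
    [-0.243, 0.922, 0, 0, 0, 0, 0],
    [-0.243, 0.922, 0, 0, 0, 0, 0],
    [-0.243, 0.922, -0.2, 0, 0, 0, 0],
    [-0.243, 0.922, -0.4, 0, 0, 0, 0],
    [-0.243, 0.922, -0.5, 0, 0, 0, 0],
  ],
)

```text
time_s: 13.9
position: [0.5767, 0.0164, 0.1447]
eef_rot: [[0.901, 0.433, -0.006], [0.433, -0.901, 0.0], [-0.005, -0.003, -1.0]]
ft_force: [0.7, -0.2, -0.1]
finger_gap: -0.001
finger_force: 0.0
```

>>> drive_tool(
  rows=[
    [0, 0, -0.03, 0, 0, 0, 0],
    [0, 0, -0.06, 0, 0, 0, 0],
    [0, 0, -0.08, 0, 0, 0, 0],
    [0, 0, -0.1, 0, 0, 0, 0],
    [0, 0, -0.1, 0, 0, 0, 0],
  ],
)

```text
time_s: 14.4
position: [0.5791, 0.0164, 0.1284]
eef_rot: [[0.901, 0.433, 0.001], [0.433, -0.901, -0.0], [0.001, 0.0, -1.0]]
ft_force: [-0.1, -0.5, -0.8]
finger_gap: -0.001
finger_force: 0.0
```

y is 9.6 mm off because the previous move had not finished when its call ended. I'll correct that, then press down in 2 mm steps.

>>> drive_tool(
  rows=[
    [-0.004, -0.048, 0, 0, 0, 0, 0],
    [-0.004, -0.048, 0, 0, 0, 0, 0],
    [-0.004, -0.048, -0.01, 0, 0, 0, 0],
    [-0.004, -0.048, -0.02, 0, 0, 0, 0],
    [-0.004, -0.048, -0.02, 0, 0, 0, 0],
  ],
)

```text
time_s: 14.9
position: [0.5784, 0.0066, 0.1246]
eef_rot: [[0.901, 0.433, 0.001], [0.433, -0.901, -0.001], [0.001, 0.001, -1.0]]
ft_force: [-0.7, -1.1, 4.1]
finger_gap: 0.002
finger_force: 1.7
```

>>> drive_tool(
  rows=[
    [0, 0, -0.005, 0, 0, 0, 0],
    [0, 0, -0.01, 0, 0, 0, 0],
    [0, 0, -0.015, 0, 0, 0, 0],
    [0, 0, -0.02, 0, 0, 0, 0],
    [0, 0, -0.02, 0, 0, 0, 0],
  ],
)

```text
time_s: 15.4
position: [0.5784, 0.0066, 0.1209]
eef_rot: [[0.901, 0.434, 0.001], [0.434, -0.901, -0.001], [0.001, 0.001, -1.0]]
ft_force: [-1.0, -0.9, 6.5]
finger_gap: 0.003
finger_force: 2.8
```

It is going down at about 6.5 N. The underside is at about 94 mm, already below the valve top, so the valve is in the notch. I'll continue.

>>> drive_tool(
  rows=[
    [0, 0, -0.007, 0, 0, 0, 0],
    [0, 0, -0.014, 0, 0, 0, 0],
    [0, 0, -0.02, 0, 0, 0, 0],
    [0, 0, -0.026, 0, 0, 0, 0],
    [0, 0, -0.026, 0, 0, 0, 0],
  ],
)

```text
time_s: 15.9
position: [0.5785, 0.0066, 0.1157]
eef_rot: [[0.901, 0.434, 0.001], [0.434, -0.901, -0.001], [0.001, 0.001, -1.0]]
ft_force: [-0.7, -1.5, 5.9]
finger_gap: -0.002
finger_force: 2.9
```

>>> drive_tool(
  rows=[
    [0, 0, -0.005, 0, 0, 0, 0],
    [0, 0, -0.01, 0, 0, 0, 0],
    [0, 0, -0.01, 0, 0, 0, 0],
  ],
)

```text
time_s: 16.2
position: [0.5785, 0.0066, 0.115]
eef_rot: [[0.901, 0.434, 0.002], [0.434, -0.901, -0.001], [0.001, 0.001, -1.0]]
ft_force: [-4.4, -0.7, 13.1]
finger_gap: -0.0
finger_force: 6.5
```

Now at the hard stop, z 0.115 with force rising. One more firm press to seat it fully, then retreat and check.

>>> drive_tool(
  rows=[
    [0, 0, -0.004, 0, 0, 0, 0],
    [0, 0, -0.008, 0, 0, 0, 0],
    [0, 0, -0.008, 0, 0, 0, 0],
  ],
)

```text
time_s: 16.5
position: [0.5785, 0.0066, 0.1149]
eef_rot: [[0.901, 0.434, 0.002], [0.434, -0.901, -0.001], [0.002, 0.002, -1.0]]
ft_force: [-7.0, -1.6, 20.8]
finger_gap: -0.002
finger_force: 10.8
```

>>> drive_tool(
  rows=[
    [0, 0, 0.1, 0, 0, 0, 0],
    [0, 0, 0.3, 0, 0, 0, 0],
    [0, 0, 0.5, 0, 0, 0, 0],
    [0, -0.25, 0.65, 0, 0, 0, 0],
    [0, -0.5, 0.65, 0, 0, 0, 0],
    [0, -0.75, 0.65, 0, 0, 0, 0],
    [0, -1, 0.65, 0, 0, 0, 0],
    [0, -1, 0.65, 0, 0, 0, 0],
  ],
)

```text
time_s: 17.3
position: [0.5778, -0.198, 0.2407]
eef_rot: [[0.903, 0.429, -0.0], [0.429, -0.903, -0.002], [-0.001, 0.002, -1.0]]
ft_force: [-0.1, 1.3, -0.2]
finger_gap: -0.001
finger_force: 0.0
```

```bash
python3 look.py top5; python3 ph.py top5 .088; python3 - <<'E'
from h import *
c=np.load('pics/top5.npy',allow_pickle=True).item()
t0=np.load('pics/top4.npy',allow_pickle=True).item()
d=c['range_z']; 
for u,v in((267,197),(267,166),(298,197),(267,229),(237,203)): print([round(float(np.median([pix2w(k,u+i,v+j)[2] for i in(-1,0,1) for j in(-1,0,1)])),4) for k in(t0,c)])
E
```

```text
C [0.57754753 0.00642762]
notch dir mod 72 83.72699235569479 11.726992355694797
[41, 40, 39, 40, 40, 40, 39, 39, 39, 41, 41, 40, 40, 41, 44, 50, 63, 90, 126, 155, 177, 180, 181, 182, 181, 179, 167, 150, 115, 78, 58, 44, 41, 39, 38, 39, 40, 40, 40, 40, 40, 39, 39, 38, 38, 38, 39, 39, 39, 39]
39 0.15506228252505802 84.16860358376991
17 0.09807012684956942 84.77087184375397
[0.1139, 0.1064]
[0.1051, 0.0937]
[0.1074, 0.0964]
[0.106, 0.0949]
[0.1065, 0.0959]
```

View pics/top5.png

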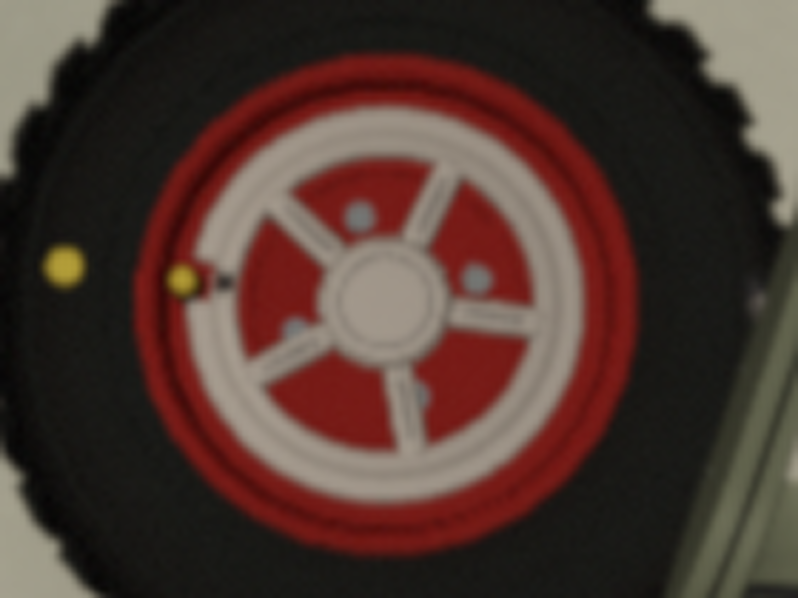

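The band has dropped 11 mm all round, so it is level. The valve cap at (182,281) stands in the notch, next to the mark at (223,283). The arm is clear, so I'll hand in the job.

```bash
python3 -c "
from h import *
print(close_job())"
```

```text
the job is handed in; nothing more can be done
None
```

The trim was turned until its notch met the valve, then pressed fully home: the band dropped about 11 mm all round and sits level, with the valve standing in the notch. The job was handed in at about 17 s on the robot's clock.

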